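Load the cam-strap drilling jig and hold the clamp at full lift

TASK

I want to drill the loose wooden offcut: lay it flat in the nest of the plywood jig and let go of it, then swing the jig's clamp strap round over it until it meets its stop, then raise the cam lever by its black cross grip until it stands straight up, where the cam is at its highest lift and the strap bears hardest on the wood. The lever springs back if let go, so keep hold of it there: finish while still holding the lever upright. Leave the other tools and things on the bench where they lie.

Things in the scene. Friction and masses are not known exactly. Their poses are not given: they have to be found in the camera images.
- offcut: the loose pine offcut to be drilled, 42 (own x) x 80 (own y) x 36 (own z) mm, about 0.09 kg; origin at the centre of its underside, z up. It starts on the bench to the right of the robot's middle; grip it across the 42 mm sides.
- jig: drilling jig screwed to the bench, ahead and a little left: plywood base 126 (own x) x 237 (own y) x 18 mm. Origin on the bench under the steel stud; own x points away from the robot, y to its left (within 0.35 rad), z up. In its axes: nest centre y -90 mm; stud at 0,0 with a swivelling clevis 45 mm wide, top at z 85 mm; cam bracket at y +60 mm; the lever reaches out beyond it to +y.
- nest (a point): middle of the nest floor, on the jig's base 18 mm above the bench, axes as the jig's. Pocket 88 mm (own x) x 50 mm (own y): the offcut lies with its 80 mm length along own x, either way round, 4 mm play all round. Edged by two end strips and four corner lugs, 8 mm high, 10 mm thick; between the lugs each long side has a 52 mm gap for a finger.
- strap_swing (a joint): angle of the clamp strap about the upright stud, rad: 0 = over the nest, against its stop; grows anticlockwise from above as it swings off to the back (jig's +x). Starts at 1.35 to 1.8, range 0 to 1.9; 0.05 N m friction, stays where left. Direction from the stud: jig x sin(angle), y -cos(angle). Dark steel bar 26 mm wide, 68 to 78 mm above the bench, a roller in its heel.
- strap_foot (a point): underside of the sprung plunger's rubber foot (20 mm across) under the strap, 90 mm from the stud. With the cam down it passes 3.7 mm over the seated offcut; the cam at full lift raises the strap's heel by 5 mm, which rocks the nose down 8 mm and presses the foot on the wood with about 10 N.
- strap_grip (a point): middle of the upright black finger grip near the strap's nose: round post, 13 mm waist and 17 mm head, 78 to 110 mm above the bench; this point is 98 mm above the bench, 111 mm from the stud's axis. Pinch it from above or push it sideways; it travels on a level circle about the stud.
- cam_pivot (a point): centre of the cam lever's pivot in its bracket, 48 mm above the bench, 60 mm from the stud along the jig's own y; the pivot is parallel to the jig's own x.
- cam_lever (a joint): angle of the cam lever, rad: 0 = at rest, lying out to the jig's +y, 15 degrees above level; grows as its grip rises towards the stud, in an upright plane parallel to the jig's y and z. Upright at 1.309 = highest lift; it does not stop there but runs on to 1.85, the lift falling off again. A spring returns it to 0 when let go: about 2 to 4 N at the grip.
- lever_grip (a point): centre of the black cross grip at the end of the cam lever: a cylinder 26 mm across and 32 mm long, lying parallel to the jig's own x, 95 mm from the pivot's axis and 27 mm to the front (jig's -x) of the cam; 72 mm above the bench at rest, 143 mm when the lever is upright. Rod 10 mm thick. Pinched from above across its two flat ends, it turns between the fingers as the lever rises.
- sanding_block: bystander: black and grey sanding block, 110 x 58 x 30 mm, origin under its centre.
- tape_measure: bystander: orange tape measure, 32 x 93 x 64 mm, origin under its centre.
- pliers_1: bystander: red-handled pliers, 185 x 36 x 14 mm, origin under their centre.
- pliers_2: bystander: blue-handled needle-nose pliers, 160 x 44 x 14 mm, origin under their centre.
- pencil: bystander: red pencil, 166 x 8 x 8 mm, origin under its centre.

How it is judged:
On the way, in this order (a step that is already met when the one before it is completed fails the run):
1. the offcut lies flat in the nest, let go, with the strap still clear (x of offcut in the frame of nest between -0.006 and 0.006 m and y of offcut in the frame of nest between -0.006 and 0.006 m and z of offcut in the frame of nest between -0.003 and 0.003 m and angle between offcut's own z axis and vertical below 0.08 rad and angle between the y axis of offcut and the x axis of jig, either way round below 0.15 rad and contact force between the fingers and offcut below 0.3 N and value of joint strap_swing above 0.3 rad), for 0.2 s.
2. the strap is swung over the seated offcut against its stop, the lever still down (x of offcut in the frame of nest between -0.006 and 0.006 m and y of offcut in the frame of nest between -0.006 and 0.006 m and z of offcut in the frame of nest between -0.003 and 0.003 m and angle between offcut's own z axis and vertical below 0.08 rad and angle between the y axis of offcut and the x axis of jig, either way round below 0.15 rad and value of joint strap_swing below 0.1 rad and value of joint cam_lever below 0.4 rad), for 0.2 s.
3. the lever is raised to the cam's highest lift (x of offcut in the frame of nest between -0.006 and 0.006 m and y of offcut in the frame of nest between -0.006 and 0.006 m and z of offcut in the frame of nest between -0.003 and 0.003 m and angle between offcut's own z axis and vertical below 0.08 rad and angle between the y axis of offcut and the x axis of jig, either way round below 0.15 rad and value of joint strap_swing below 0.1 rad and value of joint cam_lever between 1.16 and 1.46 rad), for 0.3 s.
At the end, for the whole second after the job is handed in: Gripper holding the cam lever (over 0.5 N), at rest within 0.15 rad of upright; strap within 0.1 rad of its stop, its foot pressing the offcut with over 6 N, fingers off strap and offcut; offcut flat in the nest within 6 mm of its middle, 3 mm in height, 0.15 rad in yaw (all of step 3 and velocity of joint cam_lever between -0.1 and 0.1 rad/s and contact force between the fingers and cam_lever above 0.5 N and contact force between strap and offcut above 6 N and contact force between the fingers and offcut below 0.3 N and contact force between the fingers and strap_swing below 0.3 N); the arm keeps its last pose, push and grip.
It fails at once if the sanding block is pushed away by more than 30 mm (distance of sanding_block from where it was at the start of the episode above 0.03 m).
It fails at once if the tape measure is pushed away by more than 30 mm (distance of tape_measure from where it was at the start of the episode above 0.03 m).
It fails at once if the red-handled pliers are pushed away by more than 30 mm (distance of pliers_1 from where it was at the start of the episode above 0.03 m).
It fails at once if the needle-nose pliers are pushed away by more than 30 mm (distance of pliers_2 from where it was at the start of the episode above 0.03 m).
It fails at once if the pencil is pushed away by more than 30 mm (distance of pencil from where it was at the start of the episode above 0.03 m).
It also fails if it takes over 72 s, if anything falls off the work surface, if the arm or the gripper's body presses on something with over 40 N, if the wrist force passes 120 N, or if a joint passes its speed limit or range.

ROBOT

A 7-joint arm with a two-finger parallel gripper is mounted at the origin on a cart in front of the work surface, level with it; the furniture and walls round the work are solid. World frame = base frame: x ahead of the robot, y to its left, z up, the work surface at z = 0. Lengths are in m, angles in rad, forces in N, time in s.
With the tool pointing down it reaches from about 0.4 to 0.85 m from the base axis. Payload 10.4 kg.
Tool frame: the origin (TCP) lies on the centre line of the jaws, within the pads' length; the fingertips stand 11 mm ahead of it and the grasp point (between the pads) lies 8 mm behind it (manip.finger_overhang is the distance from the TCP to the fingertips, in m); z points along the fingers, y is the line along which they close (so a half turn about z gives the same grasp; the last joint's range is limited). The gripper opens to 85 mm and grips with 20 to 120 N. Pads are 22 mm wide; open, the fingers measure 114 mm over their backs; the gripper's body (76 mm by 85 mm) begins 54 mm behind the grasp point. The pads swing forward as they close: fully open they stand 13 mm farther back than shut.
Start: joints at [-1.311, 0.332, -0.065, 1.46, 0.022, 1.35, -0.088], TCP at [0.174, 0.6, 0.242] pointing down, gripper open.
Joint ranges: [-2.6, 2.6], [-0.5, 2.12], [-1.47, 1.34], [0.16, 2.42], [-1.27, 4.41], [0.06, 2.06], [-2.6, 2.6]. Speed limits (rad/s): [2.22, 2.22, 2.79, 2.79, 3.14, 3.14, 3.14].

INTERFACE

Orientations are given as a unit quaternion [x, y, z, w].
In Python, from workcell import manip, imaging, workorder gives the robot as it stands.
- The arm moves only by the tool jog_arm, never from a script. Its argument "deltas" is a list of rows, each an object with "gripper": the opening, from 0 (shut) to 1 (fully open); "offset": the shift along the tool's x, y, z in m, a list of three; "rotation": the turn, a rotation vector about the tool's x, y, z in degrees, a list of three. In form: [{"gripper": gripper, "offset": [tx, ty, tz], "rotation": [ax, ay, az]}, ...]. A call has 1 to 20 rows; each row shifts and turns the commanded pose from where the row before left it, along the tool's axes as they then stand; what a row does not reach is not made up. A row lasts 1/10 s, in which the tool goes at most 50 mm and 8.59 degrees, less where a joint would pass 70% of its speed; a pose out of reach is approached as far as the arm can. A call with a gripper value outside its range is refused whole. The fingers move at their own pace and stop on an object; "newtons" is the grip in N (left out, the last holds). Time passes only in rows, so rows that do not move let the fingers close. It gives the time, the measured TCP pose, the force, the opening and the grip force at its end, in the units of the state.
- manip.get_obs(): the state, without advancing time (a new reading comes with each control period).
- imaging.camera(name): name is "side" or "top"; returns the picture (480x640x3 uint8, blue, green, red); there is no depth.
- imaging.camera_model(name): a dict with "camera_matrix" (3x3 intrinsics, pixels), "k1" (the pictures are not rectified: a ray, as slopes to the right and down, at radius r is drawn at 1 + k1 r^2 times it, then the intrinsics apply), "world_to_cam" (4x4, takes a point from world to camera coordinates). Camera axes: x right, y up, looking along -z (the intrinsics and any distortion apply to the point x, -y, -z); pixel columns grow to the right and rows downward; lengths in m; the calibration is good to about 2 mm. A picture is of the moment at which its call begins. camera_model takes no time and is no camera call.
- workorder.hand_in(): hands the job in; it is judged then, once.
The state is a dict: "clock": time; "joint_pos": joint angles; "joint_velocities": joint speeds; "tau": joint torques, N m; "position": TCP position; "ee_rot": TCP orientation; "ft_force": force on the tool from outside, world axes, zero at the start; "torque": the same for the moment, N m; "grip_width": opening from 0.0 (shut) to 1.0 (fully open); "grasp_force": force on a finger pad.
Only numpy, scipy, OpenCV 4.12 (cv2) and the standard library are available. Lean on these libraries where they do the work, as an engineer would, in place of code of your own. Each camera call takes 0.05 s, during which the arm holds its last target. There are 200 camera calls.

## Working session

There is one attempt and no reset: what is moved stays moved. The work goes in short steps, Python scripts to look and compute and a tool call to move; the robot and the scene stay as the last step left them, time stands still between calls to the robot, and variables do not carry over. Pictures are saved under pics/ and viewed, at most 10 in all, crops included, and the job is handed in when it is done.

Besides the shell and the picture viewer there is one more tool, called after ">>>" by a JSON object that holds its "api" and its "payload". jog_arm: Moves the arm, as the interface text tells. Its arguments: {"type":"object","properties":{"deltas":{"type":"array","items":{"type":"object","properties":{"gripper":{"type":"number"},"offset":{"type":"array","items":{"type":"number"}},"rotation":{"type":"array","items":{"type":"number"}}}}},"newtons":{"type":"number"}},"required":["deltas"]}

```bash
mkdir -p pics
python3 - <<'E'
from workcell import manip, imaging
import cv2
for n in("top","side"):
    cv2.imwrite(f"pics/{n}0.png",imaging.camera(n)); m=imaging.camera_model(n); print(n,m)
o=manip.get_obs(); print(o)
E
```

```text
top {'camera_matrix': array([[560.41559138,   0.        , 321.37087826],
       [  0.        , 560.41559138, 240.21201359],
       [  0.        ,   0.        ,   1.        ]]), 'k1': 0.04294110322255494, 'world_to_cam': array([[-1.91309560e-02, -9.99813021e-01, -2.81587102e-03,
         2.78434808e-03],
       [ 9.75734905e-01, -1.92845010e-02,  2.18104338e-01,
        -4.89909583e-01],
       [-2.18117860e-01,  1.42500085e-03,  9.75921395e-01,
        -1.47121139e+00],
       [ 0.00000000e+00,  0.00000000e+00,  0.00000000e+00,
         1.00000000e+00]])}
side {'camera_matrix': array([[623.13033929,   0.        , 326.69362114],
       [  0.        , 623.13033929, 242.4839562 ],
       [  0.        ,   0.        ,   1.        ]]), 'k1': -0.1986178950111876, 'world_to_cam': array([[-0.99412691, -0.10617162,  0.02095884,  0.45790963],
       [ 0.06579585, -0.43920229,  0.89597559, -0.09973517],
       [-0.08592201,  0.89209245,  0.44360847, -1.4788478 ],
       [ 0.        ,  0.        ,  0.        ,  1.        ]])}
{'clock': 0.1, 'joint_pos': array([-1.31059233,  0.33282377, -0.06468954,  1.46080034,  0.021587  ,
        1.34988799, -0.0885078 ]), 'joint_velocities': array([ 0.00069143,  0.00050534,  0.00035498, -0.0016062 , -0.00071604,
        0.00191821,  0.00045169]), 'tau': array([ 4.05427227e-04, -6.26738477e+01,  4.85012925e-02, -3.92433965e+01,
        1.62233604e-02,  6.88158572e-03,  1.04045071e-05]), 'position': array([0.17432641, 0.59989013, 0.24161323]), 'ee_rot': array([ 1.40932486e-01,  9.90019020e-01, -6.08944636e-04, -6.49017958e-05]), 'ft_force': array([-0.55087693, -0.08140318,  0.3694544 ]), 'torque': array([ 0.00550696, -0.03594817, -0.04401551]), 'grasp_force': 0.0, 'grip_width': 1.0053531725126377}
```

View pics/top0.png

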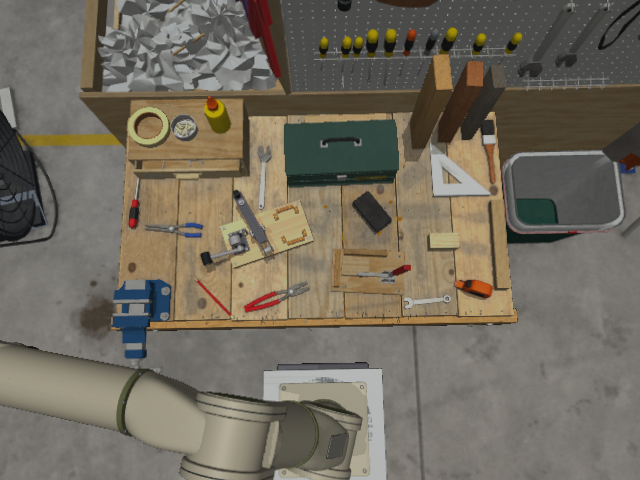

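View pics/side0.png

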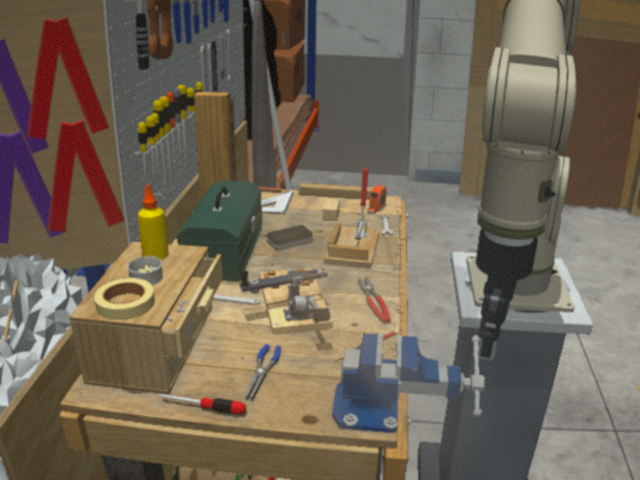

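The top view shows the jig around (265,235), with its lever grip at (207,258), its stud near (263,232) and its strap nose at (238,195). The offcut is at (443,241). I'll enlarge both.

Run:
```python
import cv2,numpy as np
t=cv2.imread("pics/top0.png")
a=cv2.resize(t[180:275,195:325],None,fx=6,fy=6,interpolation=cv2.INTER_CUBIC)
cv2.imwrite("pics/jig.png",a)
b=cv2.resize(t[220:262,415:475],None,fx=8,fy=8,interpolation=cv2.INTER_CUBIC)
cv2.imwrite("pics/off.png",b)
```

```text
(no output)
```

View pics/jig.png

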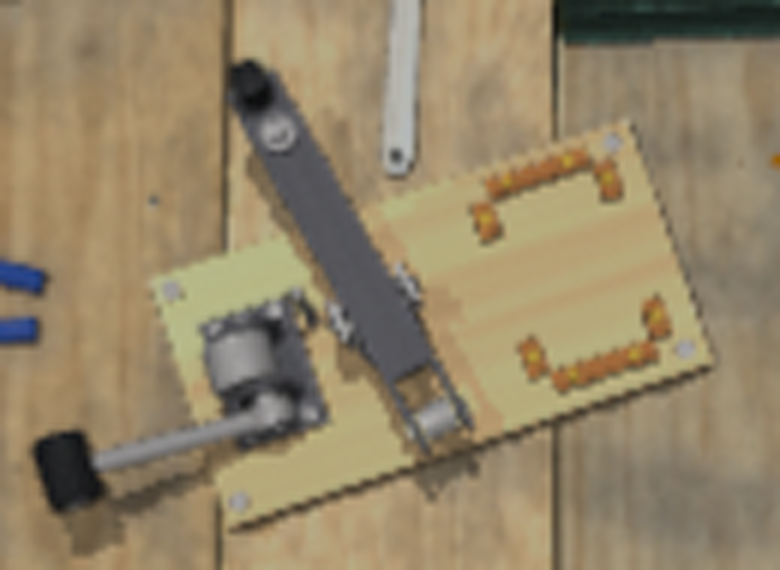

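View pics/off.png

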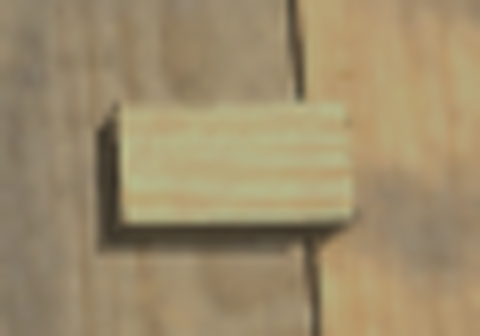

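The crops show these things:
- **Jig base corners:** crop pixels (152,278), (625,118), (715,365) and (230,528).
- **Nest lugs:** around (571,270).
- **Strap grip:** (252,83).
- **Lever grip:** (68,470).
- **Offcut top:** a clean rectangle from (120,105) to (352,222).

I'll fit the poses from these points.

```bash
cat > h.py <<'E'
import numpy as np,cv2
from workcell import imaging
from scipy.optimize import least_squares
def model(n):
    m=imaging.camera_model(n); T=np.array(m["world_to_cam"])@np.eye(4)
    F=np.diag([1,-1,-1,1])@T
    return F,np.array(m["camera_matrix"]),np.array([m["k1"],0,0,0,0])
def proj(n,P):
    F,K,d=model(n); return cv2.projectPoints(np.float64(P).reshape(-1,1,3),cv2.Rodrigues(F[:3,:3])[0],F[:3,3],K,d)[0].reshape(-1,2)
def unproj(n,uv,z):
    F,K,d=model(n); r=cv2.undistortPoints(np.float64(uv).reshape(-1,1,2),K,d).reshape(-1,2)
    r=np.c_[r,np.ones(len(r))]@F[:3,:3]; c=-F[:3,:3].T@F[:3,3]
    return c+r*((np.asarray(z)-c[2])/r[:,2])[:,None]
def crop(uv,f,x0,y0): return (np.float64(uv)+.5)/f-.5+[x0,y0]
def R2(a): return np.array([[np.cos(a),-np.sin(a)],[np.sin(a),np.cos(a)]])
E
cat > m.py <<'E'
from h import *
off=unproj("top",crop([(120,107),(350,104),(352,220),(122,222)],8,415,220),.036)[:,:2]
M=np.array([(21,40),(21,-40),(-21,-40),(-21,40)])*1e-3
f=lambda p:((R2(p[2])@M.T).T+p[:2]-off).ravel()
s=least_squares(f,[.5,-.3,0]); print("offcut",s.x.round(4),(s.fun*1000).round(1))
px=[(152,278),(625,118),(715,365),(230,528)]; lug=[(487,220),(609,180),(655,316),(533,356)]; st=[(539,172),(606,365)]
J=unproj("top",crop(px+lug+st,6,195,180),[.018]*4+[.026]*6)[:,:2]
def g(p):
    c=p[3]; Q=np.array([(63,c+118.5),(63,c-118.5),(-63,c-118.5),(-63,c+118.5),(35,-60),(35,-120),(-35,-120),(-35,-60),(49,-90),(-49,-90)])*1e-3
    Q[:4,1]=[p[3]+.1185,p[3]-.1185,p[3]-.1185,p[3]+.1185]
    return ((R2(p[2])@Q.T).T+p[:2]-J).ravel()
s=least_squares(g,[.5,.1,0.3,0]); p=s.x; print("jig",p.round(4),(s.fun*1000).round(1))
w=lambda x,y:(R2(p[2])@[x,y]+p[:2]).round(4)
print("nest",w(0,-.09),"stud",w(0,0),"lever rest",w(-.027,.06+.095*np.cos(np.radians(15))),"up",w(-.027,.06))
G=unproj("top",crop([(250,76),(68,470)],6,195,180),[.11,.072])
print("measured strapgrip,levergrip",G.round(4))
d=R2(p[2]).T@(G[0,:2]-p[:2]); print("strap r,ang",np.hypot(*d),np.arctan2(d[0],-d[1]))
E
python3 m.py; python3 -c "
from scipy.spatial.transform import Rotation as R;from workcell import manip
print(R.from_quat(manip.get_obs()['ee_rot']).as_matrix().round(3))"
```

```text
offcut [ 0.488  -0.3438 -0.0174] [ 1.1  1.2  0.3  0.1 -1.  -1.4 -0.4  0.1]
jig [ 0.5154  0.1658  0.3169 -0.0206] [ 0.2  1.9  0.5 -1.8  1.1 -0.5 -0.5  0.8 -0.1  0.1  0.4  0.2 -0.3 -0.9
 -1.1 -0.5 -0.2  0.4 -0.1  0.3]
nest [0.5434 0.0803] stud [0.5154 0.1658] lever rest [0.4424 0.3016] up [0.471  0.2144]
measured strapgrip,levergrip [[0.613  0.2179 0.11  ]
 [0.4436 0.302  0.072 ]]
strap r,ang 0.11061677514533302 1.7441256044486384
[[-0.96   0.279 -0.   ]
 [ 0.279  0.96  -0.001]
 [-0.    -0.001 -1.   ]]
```

The fits agree to 1–2 mm. I'll rotate the tool to the offcut's orientation first, then move across to it.

>>> {"api": "jog_arm", "payload": {"deltas": [{"gripper": 1,"rotation": [0,0,8.3]},{"gripper": 1,"rotation": [0,0,8.3]},{"gripper": 1,"rotation": [0,0,8.3]},{"gripper": 1,"rotation": [0,0,8.3]},{"gripper": 1,"rotation": [0,0,8.3]},{"gripper": 1,"rotation": [0,0,8.3]},{"gripper": 1,"rotation": [0,0,8.3]},{"gripper": 1,"rotation": [0,0,8.3]},{"gripper": 1,"rotation": [0,0,8.3]},{"gripper": 1,"offset": [0,0.045,0]},{"gripper": 1,"offset": [0,0.045,0]},{"gripper": 1,"offset": [0,0.045,0]},{"gripper": 1,"offset": [0,0.045,0]},{"gripper": 1,"offset": [0,0.045,0]},{"gripper": 1,"offset": [0,0.045,0]},{"gripper": 1,"offset": [0,0.045,0]},{"gripper": 1}], "newtons": 40}}

```text
schema error: expected keys gripper, offset, rotation
```

>>> {"api": "jog_arm", "payload": {"deltas": [{"gripper": 1,"offset": [0,0,0],"rotation": [0,0,8.3]},{"gripper": 1,"offset": [0,0,0],"rotation": [0,0,8.3]},{"gripper": 1,"offset": [0,0,0],"rotation": [0,0,8.3]},{"gripper": 1,"offset": [0,0,0],"rotation": [0,0,8.3]},{"gripper": 1,"offset": [0,0,0],"rotation": [0,0,8.3]},{"gripper": 1,"offset": [0,0,0],"rotation": [0,0,8.3]},{"gripper": 1,"offset": [0,0,0],"rotation": [0,0,8.3]},{"gripper": 1,"offset": [0,0,0],"rotation": [0,0,8.3]},{"gripper": 1,"offset": [0,0,0],"rotation": [0,0,8.3]},{"gripper": 1,"offset": [0,0.045,0],"rotation": [0,0,0]},{"gripper": 1,"offset": [0,0.045,0],"rotation": [0,0,0]},{"gripper": 1,"offset": [0,0.045,0],"rotation": [0,0,0]},{"gripper": 1,"offset": [0,0.045,0],"rotation": [0,0,0]},{"gripper": 1,"offset": [0,0.045,0],"rotation": [0,0,0]},{"gripper": 1,"offset": [0,0.045,0],"rotation": [0,0,0]},{"gripper": 1,"offset": [0,0.045,0],"rotation": [0,0,0]},{"gripper": 1,"offset": [0,0,0],"rotation": [0,0,0]}], "newtons": 40}}

```text
clock: 1.8
position: [0.4963, 0.5911, 0.2392]
ee_rot: [0.715, 0.699, -0.001, 0.003]
ft_force: [1.2, -0.8, -0.5]
grip_width: 1.0
grasp_force: 0.0
```

>>> {"api": "jog_arm", "payload": {"deltas": [{"gripper": 1,"offset": [-0.045,0,0],"rotation": [0,0,0]},{"gripper": 1,"offset": [-0.045,0,0],"rotation": [0,0,0]},{"gripper": 1,"offset": [-0.045,0,0],"rotation": [0,0,0]},{"gripper": 1,"offset": [-0.045,0,0],"rotation": [0,0,0]},{"gripper": 1,"offset": [-0.045,0,0],"rotation": [0,0,0]},{"gripper": 1,"offset": [-0.045,0,0],"rotation": [0,0,0]},{"gripper": 1,"offset": [-0.045,0,0],"rotation": [0,0,0]},{"gripper": 1,"offset": [-0.045,0,0],"rotation": [0,0,0]},{"gripper": 1,"offset": [-0.045,0,0],"rotation": [0,0,0]},{"gripper": 1,"offset": [-0.045,0,0],"rotation": [0,0,0]},{"gripper": 1,"offset": [-0.045,0,0],"rotation": [0,0,0]},{"gripper": 1,"offset": [-0.045,0,0],"rotation": [0,0,0]},{"gripper": 1,"offset": [-0.045,0,0],"rotation": [0,0,0]},{"gripper": 1,"offset": [-0.045,0,0],"rotation": [0,0,0]},{"gripper": 1,"offset": [-0.045,0,0],"rotation": [0,0,0]},{"gripper": 1,"offset": [-0.045,0,0],"rotation": [0,0,0]},{"gripper": 1,"offset": [-0.045,0,0],"rotation": [0,0,0]},{"gripper": 1,"offset": [-0.045,0,0],"rotation": [0,0,0]},{"gripper": 1,"offset": [-0.045,0,0],"rotation": [0,0,0]},{"gripper": 1,"offset": [-0.045,0,0],"rotation": [0,0,0]}]}}

```text
clock: 3.8
position: [0.475, -0.3059, 0.2422]
ee_rot: [0.712, 0.702, 0.0, -0.0]
ft_force: [0.8, 1.1, 0.3]
grip_width: 1.004
grasp_force: 0.0
```

>>> {"api": "jog_arm", "payload": {"deltas": [{"gripper": 1,"offset": [-0.03,0.013,0],"rotation": [0,0,0]},{"gripper": 1,"offset": [0,0,0.04],"rotation": [0,0,0]},{"gripper": 1,"offset": [0,0,0.04],"rotation": [0,0,0]},{"gripper": 1,"offset": [0,0,0.04],"rotation": [0,0,0]},{"gripper": 1,"offset": [0,0,0.03],"rotation": [0,0,0]},{"gripper": 1,"offset": [0,0,0],"rotation": [0,0,0]},{"gripper": 1,"offset": [0,0,0],"rotation": [0,0,0]}]}}

```text
clock: 4.5
position: [0.4877, -0.3349, 0.0929]
ee_rot: [0.713, 0.702, -0.0, -0.0]
ft_force: [0.1, 0.4, 1.3]
grip_width: 0.998
grasp_force: 0.0
```

Next: shift 9 mm further, go down to TCP z 0.022 and close.

>>> {"api": "jog_arm", "payload": {"deltas": [{"gripper": 1,"offset": [-0.009,0,0.02],"rotation": [0,0,0]},{"gripper": 1,"offset": [0,0,0.03],"rotation": [0,0,0]},{"gripper": 1,"offset": [0,0,0.02],"rotation": [0,0,0]},{"gripper": 1,"offset": [0,0,0],"rotation": [0,0,0]},{"gripper": 0,"offset": [0,0,0],"rotation": [0,0,0]},{"gripper": 0,"offset": [0,0,0],"rotation": [0,0,0]},{"gripper": 0,"offset": [0,0,0],"rotation": [0,0,0]},{"gripper": 0,"offset": [0,0,0],"rotation": [0,0,0]},{"gripper": 0,"offset": [0,0,0],"rotation": [0,0,0]},{"gripper": 0,"offset": [0,0,0],"rotation": [0,0,0]},{"gripper": 0,"offset": [0,0,0],"rotation": [0,0,0]},{"gripper": 0,"offset": [0,0,0],"rotation": [0,0,0]}]}}

```text
clock: 5.7
position: [0.4886, -0.3443, 0.024]
ee_rot: [0.713, 0.702, 0.001, 0.001]
ft_force: [-0.5, 1.2, 7.3]
grip_width: 0.48
grasp_force: 41.1
```

>>> {"api": "jog_arm", "payload": {"deltas": [{"gripper": 0,"offset": [0,0,-0.02],"rotation": [0,0,0]},{"gripper": 0,"offset": [0,0,-0.04],"rotation": [0,0,0]},{"gripper": 0,"offset": [0,0,-0.04],"rotation": [0,0,0]},{"gripper": 0,"offset": [0,0,-0.04],"rotation": [0,0,0]},{"gripper": 0,"offset": [0,0,-0.02],"rotation": [0,0,0]},{"gripper": 0,"offset": [0.03,0.003,0],"rotation": [0,0,0]},{"gripper": 0,"offset": [0.04,0.005,0],"rotation": [0,0,0]},{"gripper": 0,"offset": [0.04,0.005,0],"rotation": [0,0,0]},{"gripper": 0,"offset": [0.04,0.005,0],"rotation": [0,0,0]},{"gripper": 0,"offset": [0.04,0.005,0],"rotation": [0,0,0]},{"gripper": 0,"offset": [0.04,0.005,0],"rotation": [0,0,0]},{"gripper": 0,"offset": [0.04,0.005,0],"rotation": [0,0,0]},{"gripper": 0,"offset": [0.04,0.005,0],"rotation": [0,0,0]},{"gripper": 0,"offset": [0.04,0.005,0],"rotation": [0,0,0]},{"gripper": 0,"offset": [0.04,0.005,0],"rotation": [0,0,0]},{"gripper": 0,"offset": [0.03,0,0],"rotation": [0,0,0]},{"gripper": 0,"offset": [0,0,0],"rotation": [0,0,0]}]}}

```text
clock: 7.4
position: [0.5419, 0.0806, 0.1826]
ee_rot: [0.71, 0.704, 0.001, -0.001]
ft_force: [-0.9, 0.2, -1.2]
grip_width: 0.481
grasp_force: 41.0
```

>>> {"api": "jog_arm", "payload": {"deltas": [{"gripper": 0,"offset": [0,0,0],"rotation": [0,0,7.9]},{"gripper": 0,"offset": [0,0,0],"rotation": [0,0,7.9]},{"gripper": 0,"offset": [0,0,0],"rotation": [0,0,7.9]},{"gripper": 0,"offset": [0,0,0],"rotation": [0,0,7.9]},{"gripper": 0,"offset": [0,0,0],"rotation": [0,0,7.9]},{"gripper": 0,"offset": [0,0,0],"rotation": [0,0,7.9]},{"gripper": 0,"offset": [0,0,0],"rotation": [0,0,7.9]},{"gripper": 0,"offset": [0,0,0],"rotation": [0,0,7.9]},{"gripper": 0,"offset": [0,0,0],"rotation": [0,0,7.8]},{"gripper": 0,"offset": [0,0,0],"rotation": [0,0,0]},{"gripper": 0,"offset": [0,0,0],"rotation": [0,0,0]}]}}

```text
clock: 8.5
position: [0.5422, 0.0749, 0.1827]
ee_rot: [0.987, 0.159, 0.0, -0.0]
ft_force: [-0.2, 0.1, -0.6]
grip_width: 0.485
grasp_force: 41.0
```

```bash
cat > d.py <<'E'
import sys,numpy as np
from workcell import manip
from scipy.spatial.transform import Rotation as R
o=manip.get_obs(); r=R.from_quat(o["ee_rot"]); M=r.as_matrix()
t=np.array([float(a) for a in sys.argv[1:4]])
print("pos",o["position"].round(4),"x yaw deg",np.degrees(np.arctan2(M[1,0],M[0,0])).round(2),"tilt",M[:2,2].round(4),"q",o["joint_pos"].round(2),"f",o["ft_force"].round(1))
print("tool delta mm",(r.inv().apply(t-o["position"])*1000).round(1))
E
python3 d.py .5434 .0803 .042
```

```text
pos [0.5422 0.0749 0.1827] x yaw deg 18.3 tilt [0.0004 0.0003] q [-0.9   0.25  0.79  1.78 -0.19  1.19 -1.31] f [-0.2  0.1 -0.6]
tool delta mm [  2.7  -4.7 140.7]
```

>>> {"api": "jog_arm", "payload": {"deltas": [{"gripper": 0,"offset": [0.0025,-0.0045,0.03],"rotation": [0,0,0]},{"gripper": 0,"offset": [0,0,0.04],"rotation": [0,0,0]},{"gripper": 0,"offset": [0,0,0.03],"rotation": [0,0,0]},{"gripper": 0,"offset": [0,0,0.02],"rotation": [0,0,0]},{"gripper": 0,"offset": [0,0,0],"rotation": [0,0,0]},{"gripper": 0,"offset": [0,0,0],"rotation": [0,0,0]}]}}

```text
clock: 9.1
position: [0.5435, 0.0801, 0.063]
ee_rot: [0.987, 0.158, 0.0, 0.0]
ft_force: [-0.2, 0.1, -0.6]
grip_width: 0.484
grasp_force: 40.9
```

```bash
python3 d.py .5434 .0803 .042
python3 - <<'E'
from h import *
t=imaging.camera("top");s=imaging.camera("side")
a=cv2.resize(t[185:265,255:335],(480,480),interpolation=cv2.INTER_CUBIC)
b=cv2.resize(s[230:350,230:350],(480,480),interpolation=cv2.INTER_CUBIC)
cv2.imwrite("pics/pre.png",cv2.resize(np.hstack([a,b]),(800,400)))
E
```

```text
pos [0.5435 0.0801 0.063 ] x yaw deg 18.18 tilt [ 0.0002 -0.0001] q [-0.83  0.41  0.72  1.89 -0.33  0.96 -1.22] f [-0.2  0.1 -0.6]
tool delta mm [ 0.  -0.2 21. ]
```

View pics/pre.png

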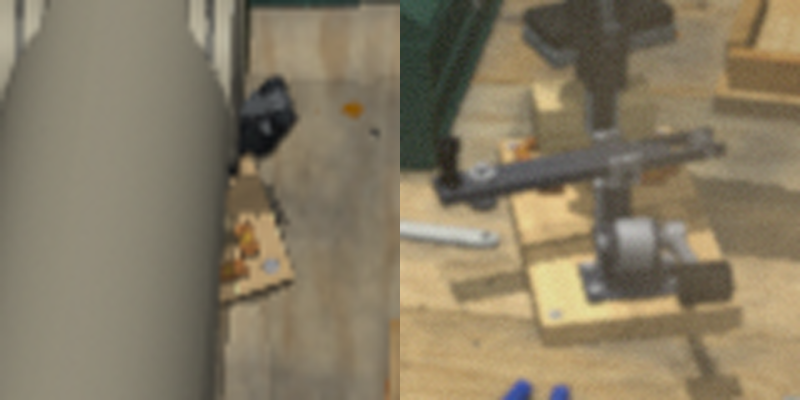

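The arm hides the nest from the top camera. The side view shows the offcut held level over the nest at about (575,120) in the picture, with the strap clear. I'll lower it and watch the force.

>>> {"api": "jog_arm", "payload": {"deltas": [{"gripper": 0,"offset": [0,0,0.01],"rotation": [0,0,0]},{"gripper": 0,"offset": [0,0,0.006],"rotation": [0,0,0]},{"gripper": 0,"offset": [0,0,0.003],"rotation": [0,0,0]},{"gripper": 0,"offset": [0,0,0],"rotation": [0,0,0]},{"gripper": 0,"offset": [0,0,0],"rotation": [0,0,0]}]}}

```text
clock: 9.7
position: [0.5432, 0.0803, 0.0433]
ee_rot: [0.988, 0.157, -0.0, -0.0]
ft_force: [0.4, -0.2, -1.0]
grip_width: 0.479
grasp_force: 40.9
```

>>> {"api": "jog_arm", "payload": {"deltas": [{"gripper": 0,"offset": [0,0,0.001],"rotation": [0,0,0]},{"gripper": 0.6,"offset": [0,0,0],"rotation": [0,0,0]},{"gripper": 0.8,"offset": [0,0,0],"rotation": [0,0,0]},{"gripper": 0.8,"offset": [0,0,0],"rotation": [0,0,0]},{"gripper": 0.8,"offset": [0,0,0],"rotation": [0,0,0]},{"gripper": 0.8,"offset": [0,0,0],"rotation": [0,0,0]},{"gripper": 0.8,"offset": [0,0,-0.02],"rotation": [0,0,0]},{"gripper": 0.8,"offset": [0,0,-0.03],"rotation": [0,0,0]},{"gripper": 0.8,"offset": [0,0,-0.04],"rotation": [0,0,0]},{"gripper": 0.8,"offset": [0,0,-0.04],"rotation": [0,0,0]},{"gripper": 0.8,"offset": [0,0,0],"rotation": [0,0,0]},{"gripper": 0.8,"offset": [0,0,0],"rotation": [0,0,0]}]}}

```text
clock: 10.9
position: [0.5435, 0.0807, 0.1729]
ee_rot: [0.988, 0.157, 0.001, -0.001]
ft_force: [-0.3, -0.3, -0.5]
grip_width: 0.801
grasp_force: 0.0
```

```bash
python3 d.py .5434 .0803 .042
python3 - <<'E'
import numpy as np
p=(.5154,.1658,.3169)
c,s=np.cos(p[2]),np.sin(p[2])
for a in (1.9,1.744,1.5,1.2,.9,.6,.3,0,-.1):
    x,y=.111*np.sin(a),-.111*np.cos(a); print(a,np.round([p[0]+c*x-s*y,p[1]+s*x+c*y],4), "push dir deg",np.degrees(np.arctan2(-(c*np.sin(a)*1+0),1)).round(0))
E
```

```text
pos [0.5435 0.0807 0.1729] x yaw deg 18.11 tilt [0.0014 0.0013] q [-0.91  0.26  0.79  1.79 -0.2   1.17 -1.31] f [-0.3 -0.3 -0.5]
tool delta mm [ -0.4   0.4 130.9]
1.9 [0.604  0.2326] push dir deg -42.0
1.744 [0.6133 0.218 ] push dir deg -43.0
1.5 [0.6231 0.1928] push dir deg -43.0
1.2 [0.6262 0.1598] push dir deg -42.0
0.9 [0.6195 0.1273] push dir deg -37.0
0.6 [0.6035 0.0983] push dir deg -28.0
0.3 [0.5796 0.0753] push dir deg -16.0
0 [0.55   0.0603] push dir deg -0.0
-0.1 [0.5393 0.0574] push dir deg 5.0
```

```bash
python3 d.py .6133 .218 .160
python3 - <<'E'
from h import *
print(unproj("top",[(285,185),(397,180),(285,125),(288,160),(245,175),(245,160)],[0,0,.12,.12,0,.1]).round(3))
s=imaging.camera("side");t=imaging.camera("top")
b=cv2.resize(s[230:350,230:350],(480,480),interpolation=cv2.INTER_CUBIC)
a=cv2.resize(t[185:265,255:335],(480,480),interpolation=cv2.INTER_CUBIC)
cv2.imwrite("pics/seat.png",cv2.resize(np.hstack([a,b]),(800,400)))
E
```

```text
pos [0.5435 0.0807 0.1729] x yaw deg 18.11 tilt [0.0014 0.0013] q [-0.91  0.26  0.79  1.79 -0.2   1.17 -1.31] f [-0.3 -0.3 -0.5]
tool delta mm [ 109.  -108.8   13.1]
[[ 0.667  0.095  0.   ]
 [ 0.676 -0.228  0.   ]
 [ 0.798  0.086  0.12 ]
 [ 0.698  0.079  0.12 ]
 [ 0.7    0.21   0.   ]
 [ 0.707  0.197  0.1  ]]
```

View pics/seat.png

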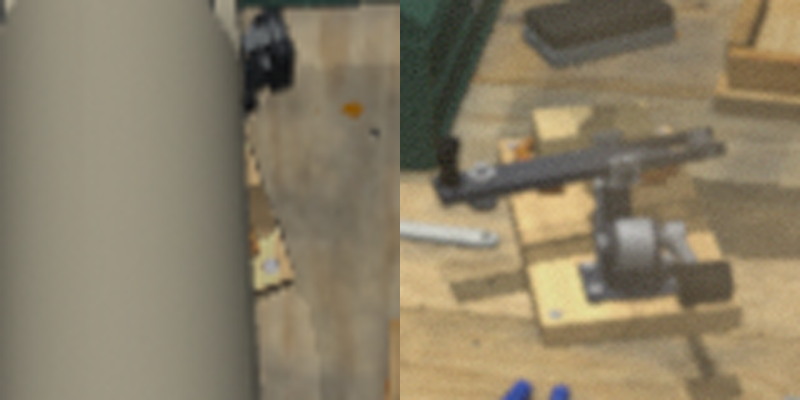

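The offcut sits level in the nest at (560,125), between the strips. Next I'll go over the strap grip and pinch it.

>>> {"api": "jog_arm", "payload": {"deltas": [{"gripper": 0.8,"offset": [0.027,-0.027,0],"rotation": [0,0,0]},{"gripper": 0.8,"offset": [0.027,-0.027,0],"rotation": [0,0,0]},{"gripper": 0.8,"offset": [0.027,-0.027,0],"rotation": [0,0,0]},{"gripper": 0.8,"offset": [0.028,-0.028,0],"rotation": [0,0,0]},{"gripper": 0.8,"offset": [0,0,0],"rotation": [0,0,0]},{"gripper": 0.8,"offset": [0,0,0],"rotation": [0,0,0]}]}}

```text
clock: 11.6
position: [0.6123, 0.2181, 0.1701]
ee_rot: [0.987, 0.158, -0.001, 0.001]
ft_force: [-0.3, -1.2, 0.5]
grip_width: 0.801
grasp_force: 0.0
```

```bash
python3 d.py .6133 .218 .097
```

```text
pos [0.6123 0.2181 0.1701] x yaw deg 18.16 tilt [-0.0026 -0.0023] q [-0.92  0.51  0.7   1.51 -0.34  1.25 -1.43] f [-0.3 -1.2  0.5]
tool delta mm [ 1.1  0.3 73.1]
```

>>> {"api": "jog_arm", "payload": {"deltas": [{"gripper": 0.8,"offset": [0.001,0,0.03],"rotation": [0,0,0]},{"gripper": 0.8,"offset": [0,0,0.03],"rotation": [0,0,0]},{"gripper": 0.8,"offset": [0,0,0.012],"rotation": [0,0,0]},{"gripper": 0.8,"offset": [0,0,0],"rotation": [0,0,0]},{"gripper": 0,"offset": [0,0,0],"rotation": [0,0,0]},{"gripper": 0,"offset": [0,0,0],"rotation": [0,0,0]},{"gripper": 0,"offset": [0,0,0],"rotation": [0,0,0]},{"gripper": 0,"offset": [0,0,0],"rotation": [0,0,0]},{"gripper": 0,"offset": [0,0,0],"rotation": [0,0,0]},{"gripper": 0,"offset": [0,0,0],"rotation": [0,0,0]},{"gripper": 0,"offset": [0,0,0],"rotation": [0,0,0]},{"gripper": 0,"offset": [0,0,0],"rotation": [0,0,0]}], "newtons": 25}}

```text
clock: 12.8
position: [0.6145, 0.2185, 0.1007]
ee_rot: [0.988, 0.157, 0.001, -0.0]
ft_force: [4.5, 1.7, 2.0]
grip_width: 0.173
grasp_force: 24.4
```

```bash
python3 d.py .6133 .218 .097
python3 - <<'E'
import numpy as np
a=np.r_[1.744:-0.01:14j]; P=111*np.c_[np.sin(a),-np.cos(a)]   # jig frame: tool x=jig x, tool y=-jig y
d=np.diff(P,axis=0); print(np.c_[d[:,0],-d[:,1]].round(1).tolist())
E
```

```text
pos [0.6145 0.2185 0.1007] x yaw deg 18.11 tilt [0.0015 0.0007] q [-0.9   0.57  0.67  1.57 -0.38  1.13 -1.4 ] f [4.5 1.7 2. ]
tool delta mm [-1.3  0.1  3.7]
[[1.6, 14.9], [-0.4, 15.0], [-2.4, 14.8], [-4.4, 14.3], [-6.3, 13.6], [-8.1, 12.6], [-9.7, 11.4], [-11.1, 10.0], [-12.4, 8.4], [-13.4, 6.7], [-14.2, 4.8], [-14.7, 2.9], [-14.9, 0.9]]
```

>>> {"api": "jog_arm", "payload": {"deltas": [{"gripper": 0,"offset": [0.0015,0.0075,0],"rotation": [0,0,0]},{"gripper": 0,"offset": [0,0.0075,0],"rotation": [0,0,0]},{"gripper": 0,"offset": [-0.0004,0.015,0],"rotation": [0,0,0]},{"gripper": 0,"offset": [-0.0024,0.0148,0],"rotation": [0,0,0]},{"gripper": 0,"offset": [-0.0044,0.0143,0],"rotation": [0,0,0]},{"gripper": 0,"offset": [-0.0063,0.0136,0],"rotation": [0,0,0]},{"gripper": 0,"offset": [-0.0081,0.0126,0],"rotation": [0,0,0]},{"gripper": 0,"offset": [-0.0097,0.0114,0],"rotation": [0,0,0]},{"gripper": 0,"offset": [-0.0111,0.01,0],"rotation": [0,0,0]},{"gripper": 0,"offset": [-0.0124,0.0084,0],"rotation": [0,0,0]},{"gripper": 0,"offset": [-0.0134,0.0067,0],"rotation": [0,0,0]},{"gripper": 0,"offset": [0,0,0],"rotation": [0,0,0]},{"gripper": 0,"offset": [0,0,0],"rotation": [0,0,0]}]}}

```text
clock: 14.1
position: [0.5874, 0.0813, 0.1002]
ee_rot: [0.988, 0.157, -0.0, -0.0]
ft_force: [-2.0, 3.1, 0.7]
grip_width: 0.173
grasp_force: 24.5
```

```bash
python3 d.py .5500 .0603 .100
```

```text
pos [0.5874 0.0813 0.1002] x yaw deg 18.1 tilt [-0.0008  0.0003] q [-0.79  0.46  0.72  1.74 -0.34  1.07 -1.21] f [-2.   3.1  0.7]
tool delta mm [-42.1   8.3   0.3]
```

>>> {"api": "jog_arm", "payload": {"deltas": [{"gripper": 0,"offset": [-0.014,0.0045,0],"rotation": [0,0,0]},{"gripper": 0,"offset": [-0.014,0.003,0],"rotation": [0,0,0]},{"gripper": 0,"offset": [-0.008,0.0008,0],"rotation": [0,0,0]},{"gripper": 0,"offset": [-0.005,0,0],"rotation": [0,0,0]},{"gripper": 0,"offset": [-0.003,0,0],"rotation": [0,0,0]},{"gripper": 0,"offset": [0,0,0],"rotation": [0,0,0]},{"gripper": 0,"offset": [0,0,0],"rotation": [0,0,0]}]}}

```text
clock: 14.8
position: [0.5511, 0.0631, 0.1012]
ee_rot: [0.987, 0.159, 0.003, -0.001]
ft_force: [6.9, 10.7, -2.8]
grip_width: 0.168
grasp_force: 24.8
```

```bash
python3 d.py .5500 .0603 .100
```

```text
pos [0.5511 0.0631 0.1012] x yaw deg 18.27 tilt [0.005  0.0031] q [-0.82  0.37  0.75  1.85 -0.29  1.03 -1.21] f [ 6.9 10.7 -2.8]
tool delta mm [-1.9  2.3  1.2]
```

The strap is at its stop, with about 10 N of reaction. I'll let go, rise and turn for the lever.

>>> {"api": "jog_arm", "payload": {"deltas": [{"gripper": 0,"offset": [0.0015,-0.002,0],"rotation": [0,0,0]},{"gripper": 0.4,"offset": [0,0,0],"rotation": [0,0,0]},{"gripper": 0.6,"offset": [0,0,0],"rotation": [0,0,0]},{"gripper": 0.6,"offset": [0,0,0],"rotation": [0,0,0]},{"gripper": 0.6,"offset": [0,0,0],"rotation": [0,0,0]},{"gripper": 0.6,"offset": [0,0,-0.02],"rotation": [0,0,0]},{"gripper": 0.6,"offset": [0,0,-0.04],"rotation": [0,0,0]},{"gripper": 0.6,"offset": [0,0,-0.04],"rotation": [0,0,0]},{"gripper": 0.6,"offset": [0,0,0],"rotation": [0,0,0]}]}}

```text
clock: 15.7
position: [0.5523, 0.0622, 0.2052]
ee_rot: [0.988, 0.157, 0.004, -0.001]
ft_force: [0.5, 0.5, -0.3]
grip_width: 0.599
grasp_force: 0.0
```

>>> {"api": "jog_arm", "payload": {"deltas": [{"gripper": 0.7,"offset": [0,0,0],"rotation": [0,0,-8.2]},{"gripper": 0.7,"offset": [0,0,0],"rotation": [0,0,-8.2]},{"gripper": 0.7,"offset": [0,0,0],"rotation": [0,0,-8.2]},{"gripper": 0.7,"offset": [0,0,0],"rotation": [0,0,-8.2]},{"gripper": 0.7,"offset": [0,0,0],"rotation": [0,0,-8.2]},{"gripper": 0.7,"offset": [0,0,0],"rotation": [0,0,-8.2]},{"gripper": 0.7,"offset": [0,0,0],"rotation": [0,0,-8.2]},{"gripper": 0.7,"offset": [0,0,0],"rotation": [0,0,-8.2]},{"gripper": 0.7,"offset": [0,0,0],"rotation": [0,0,-8.2]},{"gripper": 0.7,"offset": [0,0,0],"rotation": [0,0,-8.2]},{"gripper": 0.7,"offset": [0,0,0],"rotation": [0,0,-8]},{"gripper": 0.7,"offset": [0,0,0],"rotation": [0,0,0]},{"gripper": 0.7,"offset": [0,0,0],"rotation": [0,0,0]}]}}

```text
clock: 17.0
position: [0.5496, 0.0623, 0.1999]
ee_rot: [0.589, 0.808, -0.0, -0.0]
ft_force: [0.5, -0.4, 0.6]
grip_width: 0.698
grasp_force: 0.0
```

```bash
python3 d.py .443 .3018 .130
```

```text
pos [0.5496 0.0623 0.1999] x yaw deg 107.84 tilt [-0.0006 -0.    ] q [-0.7   0.22  0.59  1.74 -0.13  1.22  0.22] f [ 0.5 -0.4  0.6]
tool delta mm [260.7 -28.1  69.9]
```

>>> {"api": "jog_arm", "payload": {"deltas": [{"gripper": 0.7,"offset": [0.04,-0.004,0],"rotation": [0,0,0]},{"gripper": 0.7,"offset": [0.04,-0.004,0],"rotation": [0,0,0]},{"gripper": 0.7,"offset": [0.045,-0.005,0],"rotation": [0,0,0]},{"gripper": 0.7,"offset": [0.045,-0.005,0],"rotation": [0,0,0]},{"gripper": 0.7,"offset": [0.045,-0.005,0],"rotation": [0,0,0]},{"gripper": 0.7,"offset": [0.045,-0.005,0],"rotation": [0,0,0]},{"gripper": 0.7,"offset": [0,0,0.035],"rotation": [0,0,-0.3]},{"gripper": 0.7,"offset": [0,0,0.035],"rotation": [0,0,0]},{"gripper": 0.7,"offset": [0,0,0],"rotation": [0,0,0]},{"gripper": 0.7,"offset": [0,0,0],"rotation": [0,0,0]}]}}

```text
clock: 18.0
position: [0.4426, 0.3006, 0.1308]
ee_rot: [0.586, 0.81, -0.0, 0.0]
ft_force: [-0.1, 0.5, 0.9]
grip_width: 0.701
grasp_force: 0.0
```

```bash
python3 d.py .443 .3018 .068
python3 - <<'E'
from h import *
s=imaging.camera("side");t=imaging.camera("top")
b=cv2.resize(s[230:350,230:350],(480,480),interpolation=cv2.INTER_CUBIC)
a=cv2.resize(t[180:280,225:325],(480,480),interpolation=cv2.INTER_CUBIC)
cv2.imwrite("pics/lev.png",cv2.resize(np.hstack([a,b]),(800,400)))
E
```

```text
pos [0.4426 0.3006 0.1308] x yaw deg 108.25 tilt [-0.0004 -0.0008] q [-1.03  0.23  0.39  1.85 -0.1   1.07 -0.28] f [-0.1  0.5  0.9]
tool delta mm [ 1.1  0.8 62.8]
```

View pics/lev.png

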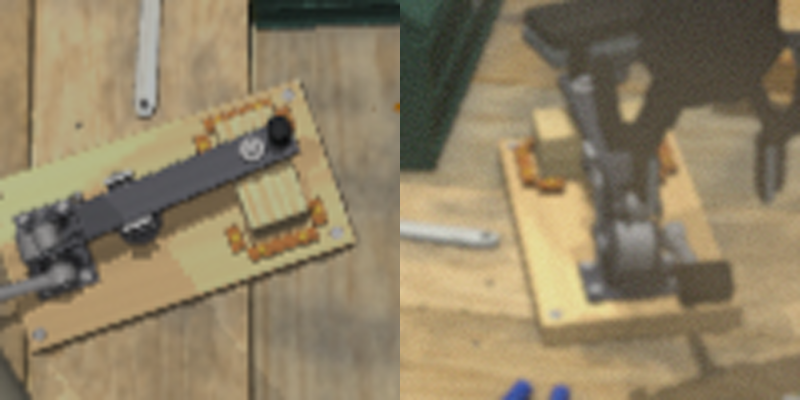

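The strap now lies over the seated offcut: its grip is at (280,130) and the offcut at (270,200), in the nest. Next I'll pinch the lever grip.

>>> {"api": "jog_arm", "payload": {"deltas": [{"gripper": 0.7,"offset": [0.001,0.001,0.02],"rotation": [0,0,0]},{"gripper": 0.7,"offset": [0,0,0.03],"rotation": [0,0,0]},{"gripper": 0.7,"offset": [0,0,0.014],"rotation": [0,0,0]},{"gripper": 0.7,"offset": [0,0,0],"rotation": [0,0,0]},{"gripper": 0,"offset": [0,0,0],"rotation": [0,0,0]},{"gripper": 0,"offset": [0,0,0],"rotation": [0,0,0]},{"gripper": 0,"offset": [0,0,0],"rotation": [0,0,0]},{"gripper": 0,"offset": [0,0,0],"rotation": [0,0,0]},{"gripper": 0,"offset": [0,0,0],"rotation": [0,0,0]},{"gripper": 0,"offset": [0,0,0],"rotation": [0,0,0]}], "newtons": 40}}

```text
clock: 19.1
position: [0.4441, 0.303, 0.0677]
ee_rot: [0.585, 0.811, 0.001, 0.0]
ft_force: [1.1, 0.5, 7.1]
grip_width: 0.369
grasp_force: 45.8
```

```bash
python3 d.py .443 .3018 .066
python3 - <<'E'
import numpy as np
a=np.radians(15)+np.r_[0:1.309:16j]; P=95*np.c_[np.cos(a),-np.sin(a)]  # tool x=jig y, tool z=down
print(np.diff(P,axis=0).round(1).tolist())
E
```

```text
pos [0.4441 0.303  0.0677] x yaw deg 108.38 tilt [0.0021 0.0021] q [-1.01  0.32  0.38  1.9  -0.14  0.94 -0.24] f [1.1 0.5 7.1]
tool delta mm [-0.7 -1.5  1.7]
[[-2.5, -7.9], [-3.2, -7.7], [-3.8, -7.4], [-4.5, -7.0], [-5.0, -6.6], [-5.6, -6.1], [-6.1, -5.6], [-6.6, -5.0], [-7.0, -4.5], [-7.4, -3.8], [-7.7, -3.2], [-7.9, -2.5], [-8.1, -1.8], [-8.2, -1.1], [-8.3, -0.4]]
```

>>> {"api": "jog_arm", "payload": {"deltas": [{"gripper": 0,"offset": [-0.0025,0,-0.0079],"rotation": [0,0,0]},{"gripper": 0,"offset": [-0.0032,0,-0.0077],"rotation": [0,0,0]},{"gripper": 0,"offset": [-0.0038,0,-0.0074],"rotation": [0,0,0]},{"gripper": 0,"offset": [-0.0045,0,-0.007],"rotation": [0,0,0]},{"gripper": 0,"offset": [-0.005,0,-0.0066],"rotation": [0,0,0]},{"gripper": 0,"offset": [-0.0056,0,-0.0061],"rotation": [0,0,0]},{"gripper": 0,"offset": [-0.0061,0,-0.0056],"rotation": [0,0,0]},{"gripper": 0,"offset": [-0.0066,0,-0.005],"rotation": [0,0,0]},{"gripper": 0,"offset": [-0.007,0,-0.0045],"rotation": [0,0,0]},{"gripper": 0,"offset": [-0.0074,0,-0.0038],"rotation": [0,0,0]},{"gripper": 0,"offset": [0,0,0],"rotation": [0,0,0]}]}}

```text
clock: 20.2
position: [0.4605, 0.2531, 0.1286]
ee_rot: [0.585, 0.811, 0.001, 0.0]
ft_force: [5.6, 2.9, -5.8]
grip_width: 0.362
grasp_force: 40.6
```

```bash
python3 d.py .472 .2156 .138
```

```text
pos [0.4605 0.2531 0.1286] x yaw deg 108.34 tilt [0.0022 0.0018] q [-0.97  0.21  0.42  1.88 -0.1   1.06 -0.18] f [ 5.6  2.9 -5.8]
tool delta mm [-39.2  -0.8  -9.5]
```

>>> {"api": "jog_arm", "payload": {"deltas": [{"gripper": 0,"offset": [-0.0077,0,-0.0032],"rotation": [0,0,0]},{"gripper": 0,"offset": [-0.0079,0,-0.0025],"rotation": [0,0,0]},{"gripper": 0,"offset": [-0.0081,0,-0.0018],"rotation": [0,0,0]},{"gripper": 0,"offset": [-0.0082,0,-0.0011],"rotation": [0,0,0]},{"gripper": 0,"offset": [-0.0083,0,-0.0004],"rotation": [0,0,0]},{"gripper": 0,"offset": [0,0,0],"rotation": [0,0,0]},{"gripper": 0,"offset": [0,0,0],"rotation": [0,0,0]},{"gripper": 0,"offset": [0,0,0],"rotation": [0,0,0]}]}}

```text
clock: 21.0
position: [0.4725, 0.2162, 0.1376]
ee_rot: [0.585, 0.811, 0.001, 0.0]
ft_force: [2.1, 4.0, -0.9]
grip_width: 0.36
grasp_force: 39.8
```

```bash
python3 d.py .472 .2156 .138
python3 - <<'E'
from h import *
s=imaging.camera("side");t=imaging.camera("top")
b=cv2.resize(s[190:350,230:390],(480,480),interpolation=cv2.INTER_CUBIC)
a=cv2.resize(t[180:280,225:325],(480,480),interpolation=cv2.INTER_CUBIC)
cv2.imwrite("pics/end.png",cv2.resize(np.hstack([a,b]),(800,400)))
E
```

```text
pos [0.4725 0.2162 0.1376] x yaw deg 108.43 tilt [0.0017 0.0023] q [-0.92  0.19  0.45  1.89 -0.1   1.08 -0.11] f [ 2.1  4.  -0.9]
tool delta mm [-0.4 -0.7 -0.4]
```

View pics/end.png

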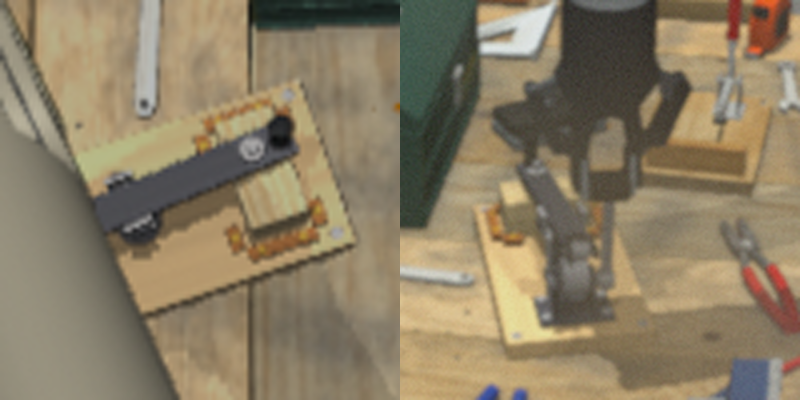

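The lever rod stands upright, held by the gripper at (605,190)–(605,280). The strap is over the seated offcut and the gripper is clear of both. The lever travelled 91 mm across and 70 mm up, which matches upright.

```bash
python3 -c "
from workcell import workorder
print(workorder.hand_in())"
```

```text
the job is handed in; nothing more can be done
None
```

I handed the job in with the offcut flat in the nest, the strap swung over it against its stop, and the gripper holding the lever upright; hand-in returned no verdict, and I could not measure the strap's force on the wood directly.

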